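# Shut, lock and switch on the bench centrifuge

## Robot

A 6-joint arm with a two-finger parallel gripper is mounted at the origin on a cart in front of the work surface, level with it; the furniture and walls round the work are solid. World frame = base frame: x ahead of the robot, y to its left, z up, the work surface at z = 0. Lengths are in m, angles in rad, forces in N, time in s.
With the tool pointing down it reaches from about 0.35 to 0.875 m from the base axis. Payload 4.2 kg.
Tool frame: the origin (TCP) lies between the finger pads; the fingertips stand 11 mm ahead of it and the grasp point (between the pads) lies 8 mm behind it (ctrl.nose_length is the distance from the TCP to the fingertips, in m); z points along the fingers, y is the direction in which the jaws open and shut (so a half turn about z gives the same grasp; the last joint's range is limited). The gripper opens to 85 mm and grips with 20 to 120 N. Pads are 22 mm wide; open, the fingers measure 114 mm over their backs; the gripper's body (76 mm by 85 mm) begins 54 mm behind the grasp point. The pads swing forward as they close: fully open they stand 13 mm farther back than shut.
Start: joints at [-0.916, 0.385, 0.008, 0, -1.194, -0.259], TCP at [0.241, -0.577, 0.242] pointing down, gripper open.
Joint ranges: [-3.14, 3.14], [-1.21, 2.06], [-1.07, 1.41], [-3.16, 2.05], [-2.99, -0.16], [-3.1, 3.1]. Speed limits (rad/s): [2.79, 2.79, 3.14, 3.14, 3.14, 3.14].

## Interface

Orientations are given as a rotation vector (axis times angle).
In Python, from workcell import ctrl gives the robot as it stands. The module is installed in compiled form; this text tells all that it offers. Calls block until the motion is done:
- ctrl.move_to(position, orientation): joint-space move of the TCP to a pose.
- ctrl.servo_line(position, attitude=None, max_speed=0.15, f_stop=None): straight line of the TCP; attitude=None keeps the orientation; max_speed is the mean speed in m/s. With f_stop (N) it stops when the force on the tool has changed by that much, and returns True; else False.
- ctrl.movej(angles): joint-space move.
- ctrl.gripper_to(opening): finger opening in m; the grip force is fixed at half the most; returns when the fingers have stopped.
- ctrl.hold(seconds).
- ctrl.ik(position, orientation): joint angles nearest the present ones, or None.
- ctrl.read_camera(name): name is "scene" or "side" or "wrist"; returns a dict with "color" (480x640x3 uint8, blue, green, red), "fx", "fy", "cx", "cy" (pixels), "dist_coeffs" ([k1, k2, p1, p2, k3] as OpenCV has them; the pictures are not rectified), "R" (3x3) and "t" (3): a world point X has camera coordinates R X + t; the wrist camera has in their place "mount" (4x4, takes a point from camera to tool coordinates, whose origin is the TCP and whose axes are the flange's). Camera axes: x right, y down, z forward; pixel columns grow to the right and rows downward; lengths in m; the calibration is good to about 2 mm. A picture is of the moment at which its call begins: read the wrist's pose just before it. There is no depth.
A pose or a line that the arm cannot do raises ctrl.IKError and nothing moves.
- ctrl.close_job(): hands the job in, once; it reports no verdict.
Trained networks look in a picture, given as the dict that the camera call returned (one of the last four; its "shot" number tells which), for a name from the list of things; names that differ only in an ending like _2 or _b are one class to them, and where a whole thing is asked for, a point or a joint stands for the part that bears it (a point fixed in the world has none). Each returns a list of dicts, best first, with "p" (0 to 1); they miss things now and then, are a little off and sometimes report something else, mostly with a low value. They report only what shows in the picture. A call takes as long as a camera call.
- ctrl.recognise(label, picture): "box" ([left, top, width, height] in pixels, round what is visible of it).
- ctrl.cut_out(label, picture): "region" (480x640 bool, what is visible of it) and "box" ([left, top, width, height] in pixels, round what is visible of it).
- ctrl.mark_of(label, picture): "position" ([row, column] in pixels: a listed point, or the origin of a listed thing).
Readings, each from a call of its own:
- ctrl.get_time_s(): time.
- ctrl.get_q(): joint angles.
- ctrl.get_joint_velocities(): joint speeds.
- ctrl.get_tau(): joint torques, N m.
- ctrl.get_ee_pos(): TCP position.
- ctrl.get_orientation(): TCP orientation.
- ctrl.get_ft_force(): force on the tool from outside, world axes, zero at the start.
- ctrl.get_moment(): the same for the moment, N m.
- ctrl.get_grip_width(): finger opening in m.
Only numpy, scipy, OpenCV 4.12 (cv2) and the standard library are available. Lean on these libraries where they do the work, as an engineer would, in place of code of your own. Each camera call takes 0.05 s, during which the arm holds its last target.

## Task

The tubes are loaded, so get the centrifuge ready to spin, using only your closed fingers: push its partly open lid down until it is fully shut, then push the latch on its front all the way across to the right to lock the lid, and only then press the upper half of the power rocker in to switch it on. Do not turn the two dials or raise the lid, and pick up or shift nothing else on the desk.

Things in the scene. Friction and masses are not known exactly. Their poses are not given: they have to be found in the camera images.
- centrifuge: bench centrifuge, fixed: off-white box 320 mm deep (x), 270 wide (y), 199 high with the lid shut. Origin on the desk under it; x to its back, y to the left as seen by the robot facing its front, z up; yaw within 0.15 rad of the world. Flat front wall at x = -140 mm up to z = 165; a dark panel low on it has, left to right, two dials and the rocker. All mm below are in its frame
- lid_press (a point): point on the flat top of the lid, 220 mm in front of the hinge line, at (-70, 0, 196.5) mm with the lid shut. The hinge line runs along y at x = +150, z = 177 mm. The lid starts 0.3 to 0.5 rad open, its front raised; the stiff hinge keeps it where it is left; 2 to 6 N down on this point closes it, and it stops by itself when shut
- lid_front (a point): middle of the top front edge of the lid, at (-132, 0, 196.5) mm with the lid shut. The lid is a plate 28 mm thick and 260 mm wide (y). A small steel striker hangs under its front; if the latch is pushed across too early, its bolt stops the lid about 14 mm short of shut
- latch_end (a point): centre of the left end face of the sliding latch, to be pushed to the right (-y). The latch is a grey block 30 mm long (y), 13 mm high, standing out from the front wall (x = -140) to x = -152 mm, below the lid's front edge. Unlocked, this point is at (-147, +23, 141) mm. Its dark recess is only painted: nothing solid beside the latch but the wall
- centrifuge_latch (a joint): slide of the latch, m: 0 to 0.002 at the start, unlocked (left); 0.012 is locked (fully right), where its bolt holds the lid down. About 1 N moves it and it stays where it is left
- power_upper (a point): point on the upper half of the power rocker's face, 8 mm above its pivot, the place to press in (+x); at (-151.4, -72, 67.5) mm when off. Rocker: 16.5 mm wide (y), z 48 to 72 mm, pivot along y at x = -144, z = 60, face about 11 mm proud of the wall at x = -140. The point goes in by only about 2 mm, with 2 to 4 N; it needs more nearer the pivot
- centrifuge_power (a joint): tilt of the rocker, rad: 0 is off (lower half in), -0.244 is on (upper half fully in); it stays where it is left
- time_mark (a point): pointer mark of the left dial, 10 mm off its axis; the dial is a round black knob 25 mm across on the front at y = +43, z = 58 mm, standing out to x = -160 mm. Turns easily; leave it as it is set
- speed_mark (a point): pointer mark of the right dial, 10 mm off its axis; a like knob at y = -23, z = 58 mm, between the other dial and the rocker. Leave it as it is set
- sample_vial_3: bystander, loose, to be left where it is: upright blue-capped glass sample vial, 14 mm across, 42 mm tall; origin under its centre
- loose_cap_2: bystander, loose, to be left where it is: loose tube cap, 16 mm across, 20 mm tall; origin under its centre
- tally_counter: bystander, loose, to be left where it is: round hand tally counter lying on its back, 58 x 54 x 26 mm; origin under its centre
- pen_2: bystander, loose, to be left where it is: thin pen lying flat, 145 mm long along its y, 9 mm high; origin under its centre
- timer: bystander, loose, to be left where it is: round kitchen-style minute timer, 68 mm across, 47 mm high; origin under its centre
- reagent_1: bystander, loose, to be left where it is: dropper bottle standing by the left side of the centrifuge, 33 mm across, 80 mm tall; origin under its centre

How it is judged:
By the outcome, as a careful person would: the job done as asked, in the order asked, and still so for the second after the job is handed in, with the robot touching nothing.
It also fails if it takes over 51 s, if anything falls off the work surface, if the arm or the gripper's body presses on something with over 40 N, if the wrist force passes 120 N, or if a joint passes its speed limit or range.

## Working session

There is one attempt and no reset: what is moved stays moved. The work goes in short steps, each a Python script; the robot and the scene stay as the last script left them, time stands still between calls to the robot, and variables do not carry over. Pictures are saved under pics/ and viewed, and the job is handed in when it is done.

```bash
mkdir -p pics
cat > h.py <<'E'
from workcell import ctrl
import numpy as np, cv2, json
def snap(n,tag):
    p=ctrl.read_camera(n); cv2.imwrite(f'pics/{tag}.png',p['color']); return p
E
python3 - <<'E'
from h import *
print(ctrl.get_time_s(),ctrl.get_ee_pos(),ctrl.get_orientation(),ctrl.nose_length)
for n in ['scene','side']:
    p=snap(n,n+'0'); print(n,p['fx'],p['cx'],p['cy'],p['dist_coeffs'],np.round(p['R'],3).tolist(),p['t'])
    for l in ['lid_press','lid_front','latch_end','power_upper','time_mark','speed_mark','centrifuge','reagent_1','timer','tally_counter','pen_2','sample_vial_3','loose_cap_2']:
        r=ctrl.mark_of(l,p); print(l,[(round(d['p'],2),np.round(d['position'],1).tolist()) for d in r[:3]])
print(ctrl.get_time_s())
E
```

```text
0.0 [ 0.24077052 -0.57614649  0.24121079] [ 0.61730083 -3.07981195 -0.00338243] 0.011
scene 473.578836305006 314.9808027138057 244.51390183177955 [-0.07067363  0.          0.          0.          0.        ] [[-0.907, -0.422, -0.003], [-0.184, 0.401, -0.897], [0.38, -0.813, -0.441]] [0.51583799 0.25202918 0.69479051]
lid_press [(0.62, [148.8, 288.9])]
lid_front []
latch_end [(0.61, [270.6, 326.1]), (0.59, [225.6, 329.3])]
power_upper [(0.37, [242.0, 348.8])]
time_mark [(0.62, [269.8, 324.8])]
speed_mark [(0.49, [249.0, 342.7])]
centrifuge []
reagent_1 [(0.77, [312.1, 259.6])]
timer [(0.75, [385.5, 257.4]), (0.38, [271.1, 326.1])]
tally_counter [(0.61, [268.5, 422.6])]
pen_2 [(0.81, [335.0, 395.6])]
sample_vial_3 [(0.57, [298.0, 404.0])]
loose_cap_2 [(0.59, [293.4, 417.8]), (0.49, [250.9, 344.6])]
side 533.0123665572402 320.7082930945623 235.66387491979788 [-0.02517709  0.          0.          0.          0.        ] [[0.909, -0.416, 0.012], [-0.231, -0.527, -0.818], [0.347, 0.741, -0.576]] [-0.54530136  0.20432724  1.18049585]
lid_press [(0.85, [185.7, 395.9])]
lid_front [(0.88, [176.8, 375.3])]
latch_end [(0.63, [243.9, 347.7]), (0.4, [177.6, 370.2]), (0.26, [314.3, 282.4])]
power_upper [(0.54, [299.0, 357.9])]
time_mark [(0.48, [263.4, 336.8])]
speed_mark [(0.54, [285.9, 342.1])]
centrifuge []
reagent_1 []
timer []
tally_counter [(0.88, [362.0, 303.7])]
pen_2 []
sample_vial_3 [(0.64, [364.0, 304.7]), (0.55, [312.4, 283.1])]
loose_cap_2 []
1.4
```

View pics/scene0.png

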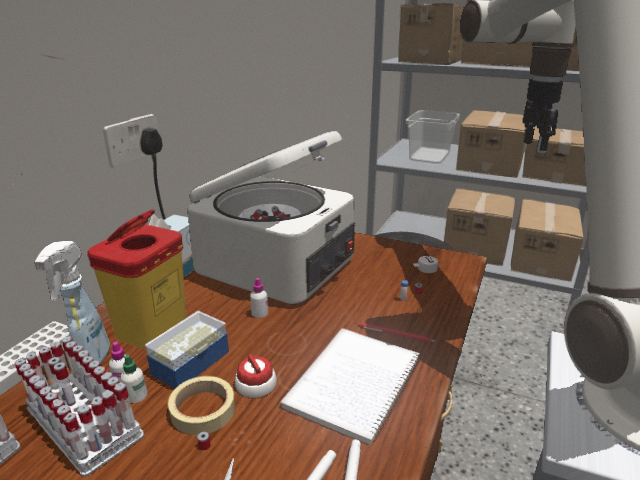

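View pics/side0.png

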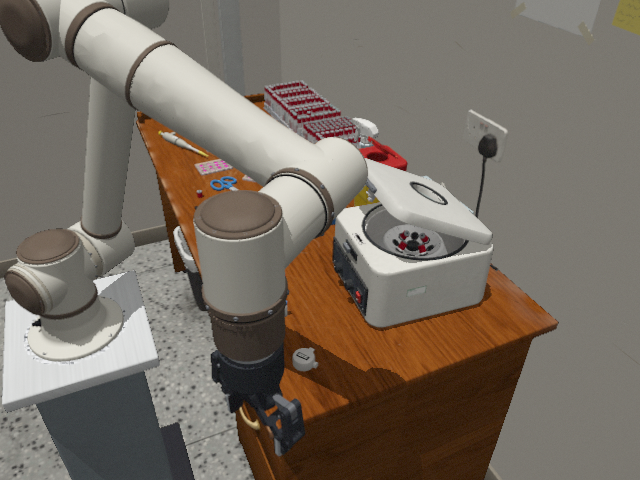

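The scene view shows the centrifuge with its lid up (lid front near (340,135), latch about (333,224), rocker about (350,243)). The side view shows the rocker at about (359,298) and the latch at about (350,247). I'll fit the centrifuge pose and lid angle from both views.

```bash
cat >> h.py <<'E'
from scipy.optimize import least_squares
def lidpt(x,y,z,a):  # raise by a about hinge
    dx,dz=x-.150,z-.177; c,s=np.cos(a),np.sin(a)
    return [.150+dx*c+dz*s, y, .177-dx*s+dz*c]
def toW(p,q):
    c,s=np.cos(q[2]),np.sin(q[2]); return np.array([q[0]+c*p[0]-s*p[1],q[1]+s*p[0]+c*p[1],p[2]])
def proj(X,cam):
    K=np.array([[cam['fx'],0,cam['cx']],[0,cam['fy'],cam['cy']],[0,0,1.]])
    u,_=cv2.projectPoints(np.array(X,float).reshape(-1,1,3),cv2.Rodrigues(np.array(cam['R']))[0],np.array(cam['t'],float),K,np.array(cam['dist_coeffs']))
    return u[:,0,::-1] # row,col
E
python3 - <<'E'
from h import *
S=ctrl.read_camera('scene');D=ctrl.read_camera('side')
P={'lp':(-.07,0,.1965),'lf':(-.132,0,.1965)}
obs=[(S,'lp',(148.8,288.9),1),(D,'lp',(185.7,395.9),1),(D,'lf',(176.8,375.3),1),
(S,(-.147,.0225,.141),(225.6,329.3),1),(D,(-.147,.0225,.141),(243.9,347.7),1),
(S,(-.1514,-.072,.0675),(242,348.8),1),(D,(-.1514,-.072,.0675),(299,357.9),1),
(S,(-.16,.043,.058),(269.8,324.8),.3),(D,(-.16,.043,.058),(263.4,336.8),.3),
(S,(-.16,-.023,.058),(249,342.7),.3),(D,(-.16,-.023,.058),(285.9,342.1),.3)]
def res(q,full=False):
    r=[]
    for c,p,o,w in obs:
        X=lidpt(*P[p],q[3]) if isinstance(p,str) else p
        r.append((proj(toW(X,q),c)[0]-o)*(1 if full else w))
    return np.array(r) if full else np.ravel(r)
f=least_squares(res,[.7,-.2,0,.4],loss='soft_l1')
print(f.x,f.cost); print(np.round(res(f.x,True),1).tolist())
json.dump(f.x.tolist(),open('q.json','w'))
q=f.x
for c,n in ((S,'s'),(D,'d')):
    im=c['color'].copy()
    pts=[toW(p,q) for p in [(-.14,.135,0),(-.14,-.135,0),(-.14,.135,.165),(-.14,-.135,.165),(.18,-.135,.165),(.18,.135,.165),(-.147,.0225,.141),(-.1514,-.072,.0675),(-.16,.043,.058),(-.16,-.023,.058)]]
    pts+=[toW(lidpt(x,y,.1965,q[3]),q) for x,y in ((-.132,0),(-.07,0),(-.132,.13),(-.132,-.13))]
    for r in proj(pts,c): cv2.circle(im,(int(r[1]*4),int(r[0]*4)),6,(0,255,0),1,shift=2)
    r0,c0=(100,170) if n=='s' else (140,280)
    cv2.imwrite(f'pics/fit_{n}.png',cv2.resize(im[r0:r0+220,c0:c0+240],None,fx=2.7,fy=2.7,interpolation=cv2.INTER_CUBIC))
E
```

```text
[ 0.74422665 -0.16489561 -0.0779361   0.43124483] 12.352679507418424
[[-1.5, -0.2], [-0.2, 1.5], [2.2, -1.0], [0.7, -1.0], [0.4, -2.4], [-0.4, 0.5], [-3.7, 0.5], [-2.1, 4.1], [5.3, -1.2], [5.9, 0.3], [-0.1, 4.1]]
```

```bash
python3 -c "
import cv2,numpy as np
a=cv2.imread('pics/fit_s.png');b=cv2.imread('pics/fit_d.png')
cv2.imwrite('pics/fit.png',cv2.resize(np.hstack([a,b]),(800,366)))"
```

```text
(no output)
```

View pics/fit_s.png

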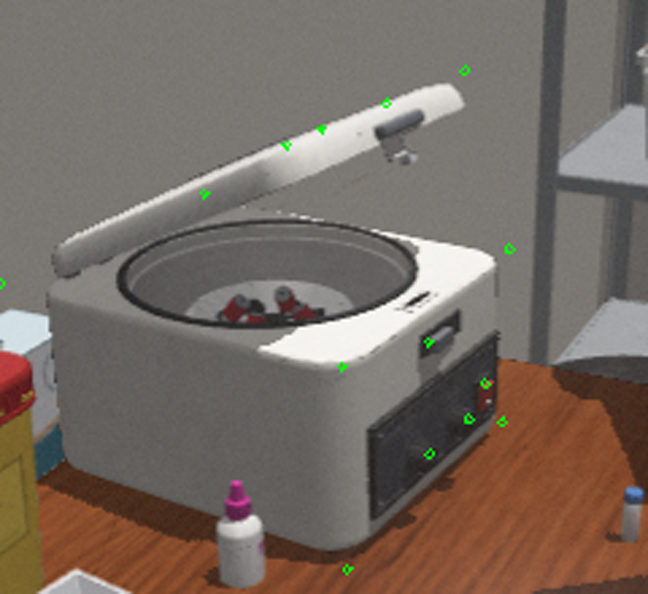

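View pics/fit_d.png

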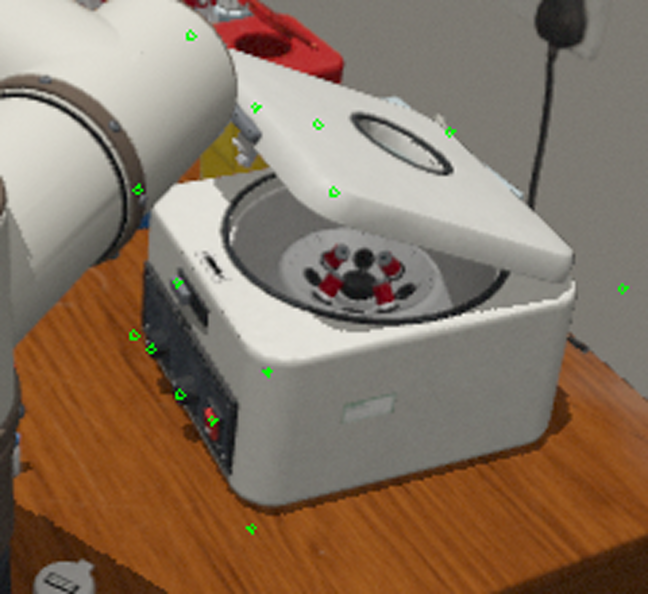

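```bash
cat >> h.py <<'E'
from scipy.spatial.transform import Rotation as Ro
try: q=json.load(open('q.json'))
except Exception: q=None
def ori(pitch,sgn,yaw,roll=0): # pitch 0 horizontal (+x local), pi/2 down
    z=np.array([np.cos(pitch),0,-np.sin(pitch)]); y=np.array([0,sgn,0.]); x=np.cross(y,z)
    R=np.stack([x,y,z],1)
    return (Ro.from_euler('z',yaw)*Ro.from_matrix(R)*Ro.from_euler('z',roll)).as_rotvec()
def tcp(tip_local,o,q): # world TCP so the fingertip centre is at local point
    return toW(tip_local,q)-Ro.from_rotvec(o).apply([0,0,1])*ctrl.nose_length
E
python3 - <<'E'
from h import *
p=ctrl.read_camera('wrist'); print(np.round(p['mount'],3).tolist(),p['fx'],p['cx'],p['cy'],p['dist_coeffs'])
for sgn in (1,-1):
  for nm,pt,pit in [('lid',(-.07,0,.31),90),('lidshut',(-.07,0,.1965),90)]+[(n,pt,pp) for pp in (0,20,40,60) for n,pt in (('latch',(-.147,.045,.141)),('pre',(-.22,.045,.141)),('rock',(-.151,-.072,.0675)),('rpre',(-.22,-.072,.0675)))]:
    o=ori(np.radians(pit),sgn,q[2]); j=ctrl.ik(tcp(pt,o,q),o); print(sgn,nm,pit,None if j is None else np.round(j,2).tolist())
print(ctrl.get_time_s())
E
```

```text
[[0.0, -0.964, -0.267, 0.068], [1.0, 0.0, 0.0, 0.001], [-0.0, -0.267, 0.964, -0.132], [0.0, 0.0, 0.0, 1.0]] 355.40153981537264 317.59947113773467 238.75817058280958 [-0.05624653  0.          0.          0.          0.        ]
1 lid 90 [0.0, 0.47, 0.34, 0.0, -1.44, -1.65]
1 lidshut 90 [0.0, 0.52, 0.15, 0.0, -1.19, -1.65]
1 latch 0 [-0.7, 0.79, -0.83, -2.52, -1.61, 1.6]
1 pre 0 [-0.82, 0.89, -0.96, -2.38, -1.78, 1.76]
1 rock 0 [-0.91, 0.95, -0.63, -2.31, -1.58, 1.58]
1 rpre 0 [-1.04, 1.0, -0.72, -2.18, -1.66, 1.7]
1 latch 20 [-0.64, 0.44, -0.73, -2.45, -0.9, 1.3]
1 pre 20 [-0.76, 0.41, -0.87, -2.36, -1.01, 1.36]
1 rock 20 [-0.86, 0.65, -0.6, -2.25, -1.01, 1.31]
1 rpre 20 [-0.98, 0.65, -0.72, -2.17, -1.1, 1.39]
1 latch 40 None
1 pre 40 None
1 rock 40 [-0.57, 0.43, -0.37, -1.69, -0.37, 0.46]
1 rpre 40 [-0.69, 0.38, -0.51, -1.76, -0.46, 0.63]
1 latch 60 None
1 pre 60 None
1 rock 60 None
1 rpre 60 None
-1 lid 90 [0.0, 0.47, 0.34, 0.0, -1.44, 1.49]
-1 lidshut 90 [0.0, 0.52, 0.15, 0.0, -1.19, 1.49]
-1 latch 0 [-0.7, 0.79, -0.83, -2.52, -1.61, -1.54]
-1 pre 0 [-0.82, 0.89, -0.96, -2.38, -1.78, -1.38]
-1 rock 0 [-0.91, 0.95, -0.63, -2.31, -1.58, -1.56]
-1 rpre 0 [-1.04, 1.0, -0.72, -2.18, -1.66, -1.45]
-1 latch 20 [-0.64, 0.44, -0.73, -2.45, -0.9, -1.84]
-1 pre 20 [-0.76, 0.41, -0.87, -2.36, -1.01, -1.79]
-1 rock 20 [-0.86, 0.65, -0.6, -2.25, -1.01, -1.83]
-1 rpre 20 [-0.98, 0.65, -0.72, -2.17, -1.1, -1.75]
-1 latch 40 None
-1 pre 40 None
-1 rock 40 [-0.57, 0.43, -0.37, -1.69, -0.37, -2.69]
-1 rpre 40 [-0.69, 0.38, -0.51, -1.76, -0.46, -2.51]
-1 latch 60 None
-1 pre 60 None
-1 rock 60 None
-1 rpre 60 None
1.55
```

Run:
```python
from h import *
for yaw in (-.5,-.25,0,.25,.5):
  for pit in (90,80,75,70,65,55,45,40,35,30):
    o=ori(np.radians(pit),1,q[2]+yaw); out=[]
    for nm,pt in (('latch',(-.153,.045,.138)),('pre',(-.23,.045,.138)),('rock',(-.155,-.072,.07)),('rpre',(-.22,-.072,.07))):
        j=ctrl.ik(tcp(pt,o,q),o); out.append('--' if j is None else ','.join('%.2f'%v for v in j))
    print(yaw,pit,out)
o=ori(np.pi/2,1,q[2])
print(ctrl.ik([.24,-.577,.42],ctrl.get_orientation()),ctrl.ik(tcp((-.07,0,.36),o,q),o),ctrl.get_q())
```

```text
-0.5 90 ['0.09,0.43,-0.17,-0.00,-0.97,-2.24', '0.11,0.31,-0.36,-0.00,-0.90,-2.26', '-0.11,0.54,-0.19,-0.00,-0.85,-2.04', '-0.11,0.45,-0.35,-0.00,-0.77,-2.04']
-0.5 80 ['0.14,0.36,-0.36,0.17,-0.73,-2.41', '0.18,0.24,-0.55,0.19,-0.66,-2.47', '-0.07,0.47,-0.38,0.16,-0.57,-2.20', '-0.07,0.39,-0.54,0.18,-0.50,-2.23']
-0.5 75 ['0.16,0.33,-0.47,0.32,-0.60,-2.56', '0.20,0.21,-0.66,0.36,-0.54,-2.65', '-0.06,0.44,-0.51,0.33,-0.41,-2.38', '-0.07,0.36,-0.68,0.41,-0.32,-2.46']
-0.5 70 ['0.17,0.30,-0.61,0.55,-0.46,-2.79', '0.19,0.18,-0.80,0.65,-0.41,-2.91', '-0.13,0.41,-0.72,0.88,-0.19,-2.86', '--']
-0.5 65 ['--', '0.07,0.16,-0.95,1.18,-0.28,2.95', '--', '--']
-0.5 55 ['--', '--', '--', '--']
-0.5 45 ['--', '--', '-0.65,0.43,-0.71,-3.00,-0.36,1.49', '-0.74,0.37,-0.81,-2.85,-0.40,1.41']
-0.5 40 ['--', '--', '-0.65,0.46,-0.78,-3.03,-0.54,1.52', '-0.75,0.41,-0.88,-2.90,-0.61,1.49']
-0.5 35 ['--', '--', '-0.66,0.51,-0.83,-3.05,-0.73,1.54', '-0.77,0.48,-0.95,-2.93,-0.82,1.53']
-0.5 30 ['--', '--', '-0.66,0.56,-0.88,-3.05,-0.92,1.56', '-0.78,0.55,-1.00,-2.94,-1.03,1.57']
-0.25 90 ['0.09,0.43,-0.17,0.00,
[... 5210 characters left out ...]
1.26,-0.65,0.24', '-0.60,0.51,-0.22,-1.25,-0.76,0.38', '-0.68,0.46,-0.33,-1.27,-0.80,0.49']
0.5 35 ['-0.44,0.34,-0.32,-1.38,-0.68,0.34', '-0.52,0.26,-0.46,-1.40,-0.74,0.45', '-0.66,0.54,-0.23,-1.37,-0.83,0.53', '-0.75,0.49,-0.34,-1.37,-0.88,0.63']
0.5 30 ['-0.52,0.38,-0.35,-1.52,-0.77,0.53', '-0.61,0.30,-0.49,-1.52,-0.84,0.63', '-0.72,0.57,-0.24,-1.47,-0.92,0.66', '-0.81,0.54,-0.35,-1.46,-0.97,0.76']
[-9.18047740e-01  3.28984409e-01  3.56248614e-01 -2.23319454e-05
 -1.59807530e+00 -2.56992291e-01] [ 5.25495227e-04  4.63654008e-01  4.44306419e-01  0.00000000e+00
 -1.55144874e+00 -1.64925792e+00] [-9.16424097e-01  3.84703426e-01  7.90131569e-03 -2.40334938e-05
 -1.19400894e+00 -2.58606481e-01]
```

Run:
```python
from h import *
ctrl.gripper_to(0.0); print('g',ctrl.get_grip_width(),ctrl.get_time_s())
ctrl.move_to([.24,-.577,.42],ctrl.get_orientation())
o=ori(np.pi/2,1,q[2])
ctrl.move_to(tcp((-.07,0,.34),o,q),o); print(ctrl.get_ee_pos(),ctrl.get_time_s(),ctrl.get_ft_force())
s=ctrl.servo_line(tcp((-.07,0,.192),o,q),max_speed=.06,f_stop=18); print(s,ctrl.get_ee_pos()[2]-.011,ctrl.get_ft_force(),ctrl.get_time_s())
for n in ('scene','side'): snap(n,n+'1')
```

```text
g -0.00013089008154578942 2.3167
[ 0.67415731 -0.16037814  0.35129512] 5.2333 [-0.03497461  0.08402898  0.10492885]
False 0.1964886185666089 [-6.42330131  2.55553832 14.34728592] 7.85
```

```bash
python3 -c "
import cv2,numpy as np
a=cv2.imread('pics/scene1.png')[100:320,170:410];b=cv2.imread('pics/side1.png')[120:340,260:500]
cv2.imwrite('pics/c1.png',cv2.resize(np.hstack([a,b]),(800,366),interpolation=cv2.INTER_CUBIC))"
```

```text
(no output)
```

View pics/c1.png

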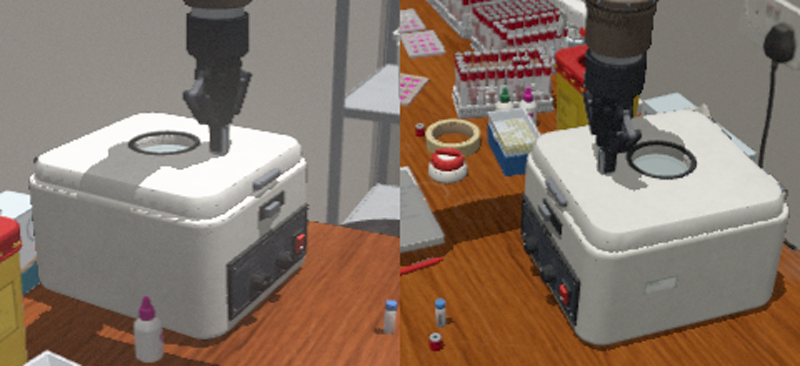

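The lid is flat, with the fingertip resting at z = 0.1965 as expected. There is also a grey grip on the lid front above the latch. I'll lift off and look at the front from the wrist.

Run:
```python
from h import *
o=ori(np.pi/2,1,q[2])
ctrl.servo_line(tcp((-.07,0,.26),o,q),max_speed=.2)
o2=ori(np.radians(65),1,q[2])
ctrl.move_to(tcp((-.21,0,.235),o2,q),o2)
pos,orr=ctrl.get_ee_pos(),ctrl.get_orientation()
w=snap('wrist','w2'); json.dump([list(map(float,pos)),list(map(float,orr))],open('w2.json','w'))
for l in ['latch_end','power_upper','time_mark','speed_mark','lid_front']:
    print(l,[(round(d['p'],2),np.round(d['position'],1).tolist()) for d in ctrl.mark_of(l,w)[:3]])
for n in ('scene','side'):
    p=snap(n,n+'2')
    for l in ['latch_end','power_upper','time_mark','speed_mark','lid_front','lid_press']:
        print(n,l,[(round(d['p'],2),np.round(d['position'],1).tolist()) for d in ctrl.mark_of(l,p)[:3]])
print(ctrl.get_time_s(),pos,orr,ctrl.get_ft_force())
```

```text
latch_end [(0.63, [256.5, 350.1])]
power_upper [(0.76, [191.7, 241.1])]
time_mark [(0.58, [182.4, 383.1]), (0.44, [190.0, 243.4])]
speed_mark [(0.82, [187.8, 296.5])]
lid_front [(0.16, [190.9, 241.2])]
scene latch_end [(0.41, [224.4, 327.3])]
scene power_upper [(0.46, [242.9, 346.2])]
scene time_mark [(0.4, [271.0, 326.7])]
scene speed_mark [(0.58, [250.3, 342.1])]
scene lid_front [(0.69, [198.2, 328.7])]
scene lid_press [(0.64, [192.6, 299.7])]
side latch_end [(0.58, [244.4, 344.6]), (0.54, [225.0, 353.0]), (0.54, [266.8, 335.0])]
side power_upper [(0.39, [296.3, 354.7])]
side time_mark [(0.41, [264.9, 335.3])]
side speed_mark [(0.52, [281.1, 341.4]), (0.47, [317.3, 284.1])]
side lid_front [(0.81, [224.3, 354.9])]
side lid_press [(0.9, [220.8, 380.5])]
10.2083 [ 0.53001646 -0.14818388  0.24474998] [ 0.10488505  2.70360407 -0.02360183] [ 0.25778119  0.12117142 -0.02570724]
```

View pics/w2.png

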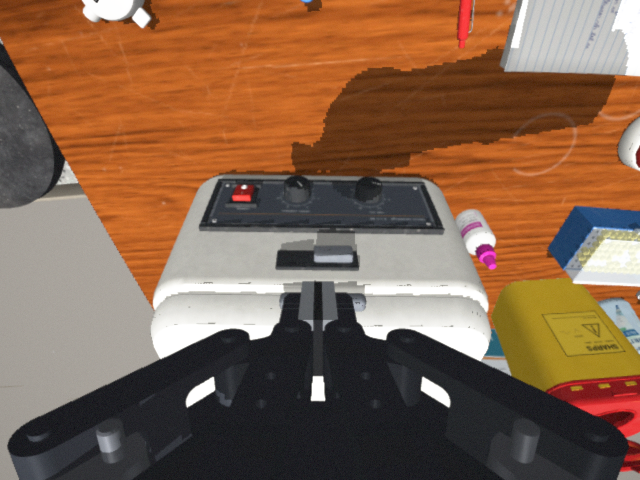

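The wrist view looks down the front. The latch block spans columns 314–355 at about row 256, at the left end of its recess. The rocker is at (242,191), with the dials at (297,188) and (370,190). I'll refit using all three cameras.

```bash
cat > fit2.py <<'E'
from h import *
S=ctrl.read_camera('scene');D=ctrl.read_camera('side');W=ctrl.read_camera('wrist')
pos,orr=json.load(open('w2.json'))
T=np.eye(4);T[:3,:3]=Ro.from_rotvec(orr).as_matrix();T[:3,3]=pos
C=np.linalg.inv(T@np.array(W['mount']));W['R']=C[:3,:3];W['t']=C[:3,3]
lp=(-.07,0,.1965);lf=(-.132,0,.1965);le=(-.147,.023,.141);pu=(-.1514,-.072,.0675);d1=(-.16,.043,.058);d2=(-.16,-.023,.058)
obs=[(S,lp,(192.6,299.7),1),(S,lf,(198.2,328.7),1),(D,lf,(224.3,354.9),1),(D,lp,(220.8,380.5),1),
(S,le,(224.4,327.3),.7),(D,le,(244.4,344.6),1),(W,le,(256.5,351.5),1),(S,pu,(242.9,346.2),1),(D,pu,(296.3,354.7),1),(W,pu,(191.7,241.1),1),
(W,d1,(190,369.5),.7),(W,d2,(188.5,297.5),.7)]
def res(q,full=False):
    r=[(proj(toW(p,q),c)[0]-o)*(1 if full else w) for c,p,o,w in obs]
    return np.array(r) if full else np.ravel(r)
f=least_squares(res,q[:3],loss='soft_l1'); print(q,f.x,f.cost); print(np.round(res(f.x,True),1).tolist())
json.dump(f.x.tolist(),open('q.json','w')); q=f.x
obs=[o for o in obs if o[0] is W]; print('wrist only',least_squares(res,q).x, np.round(res(q,True),1).tolist())
im=W['color'].copy()
P=[le,pu,d1,d2,(-.152,-.007,.1475),(-.152,.023,.1475),(-.14,.135,.165),(-.14,-.135,.165),(-.132,.13,.1965),(-.132,-.13,.1965),(-.15,-.064,.072),(-.15,-.08,.072)]
for r in proj([toW(p,q) for p in P],W): cv2.circle(im,(int(r[1]*4),int(r[0]*4)),6,(0,255,0),1,shift=2)
cv2.imwrite('pics/fit3.png',cv2.resize(im[160:320,140:500],None,fx=2.2,fy=2.2,interpolation=cv2.INTER_CUBIC))
E
python3 fit2.py
```

```text
[0.7442266469152196, -0.16489561343905057, -0.077936101703908, 0.4312448289256995] [ 0.74149698 -0.16891475 -0.13337223] 22.77263775539096
[[-1.3, 2.5], [-1.4, -1.2], [3.3, 0.1], [2.4, 0.8], [2.8, 0.4], [-1.1, -0.4], [1.0, 0.9], [-0.0, 4.8], [-1.6, 0.4], [1.4, 0.3], [-4.7, -0.4], [-6.7, -0.8]]
wrist only [ 0.74236342 -0.17295996 -0.15870315] [[1.0, 0.9], [1.4, 0.3], [-4.7, -0.4], [-6.7, -0.8]]
```

View pics/fit3.png

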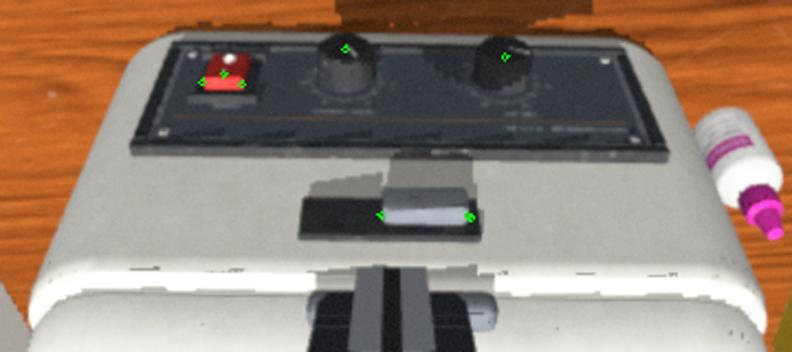

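```bash
cat >> fit2.py <<'E'
print('---')
for yw in (-.05,-.078,-.1,-.133,-.16):
    qq=[q[0],q[1],yw]; a,b=proj([toW((-.142,.1,.09),qq),toW((-.142,-.1,.09),qq)],W); print(yw,a,b,(a-b)[0]/(a-b)[1])
    for z in (.141,): a,b=proj([toW((-.152,.023,.1475),qq),toW((-.152,-.007,.1475),qq)],W); print(a,b)
E
python3 fit2.py | sed -n '/---/,$p'
python3 - <<'E'
import cv2
im=cv2.imread('pics/w2.png'); cv2.imwrite('pics/z.png',cv2.resize(im[170:310,180:460],None,fx=2.8,fy=2.8,interpolation=cv2.INTER_CUBIC))
E
```

```text
---
-0.05 [217.63152593 422.5097753 ] [222.6698508  194.07015911] -0.0220553901897195
[256.6248531  336.74161461] [257.44967881 295.54702042]
-0.078 [220.14920184 426.45905212] [220.08703382 197.78369733] 0.0002718615084480284
[257.2084264  342.56576253] [257.19852306 301.37134268]
-0.1 [222.17636748 429.44704512] [218.10609012 200.81781229] 0.01780296117184983
[257.7484393  347.10480737] [257.08401844 305.96177766]
-0.133 [225.29205901 433.73646169] [215.22043976 205.55784792] 0.044139190265637195
[258.69077173 353.8408965 ] [257.04939028 312.85897197]
-0.16 [227.90298139 437.07209146] [212.94118233 209.60142094] 0.06577462941420786
[259.57768567 359.27786008] [257.14353254 318.50193355]
```

View pics/z.png

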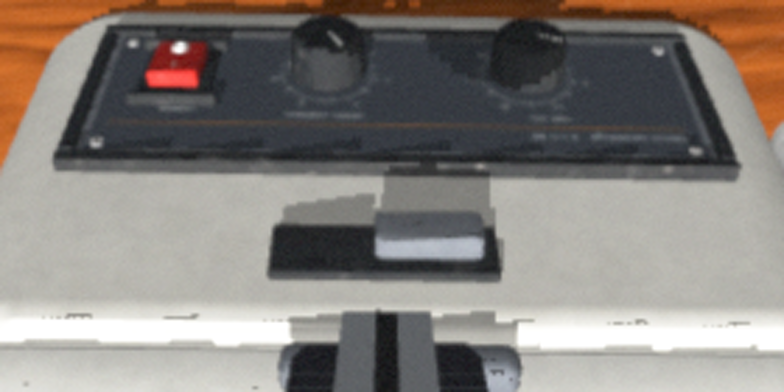

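```bash
cat > fit3.py <<'E'
exec(open('fit2.py').read().split("obs=[(S")[0])
obs=[(S,lp,(192.6,299.7),.5),(S,lf,(198.2,328.7),.5),(D,lf,(224.3,354.9),.5),(D,lp,(220.8,380.5),.5),
(S,le,(224.4,327.3),.5),(D,le,(244.4,344.6),.5),(W,(-.152,.0225,.1475),(170+212/2.8,353.5),1),(W,(-.152,-.0075,.1475),(170+212/2.8,313.8),1),(W,(-.152,.0225,.1345),(170+258/2.8,353),0),(S,pu,(242.9,346.2),.5),(D,pu,(296.3,354.7),.5),(W,pu,(191.7,241.1),1)]
def res(q,full=False):
    r=[(proj(toW(p,q),c)[0]-o)*(1 if full else w) for c,p,o,w in obs]
    if full: return np.array(r)
    a,b=proj([toW((-.142,.1,.09),q),toW((-.142,-.1,.09),q)],W)
    return np.append(np.ravel(r),((a-b)[0]/(a-b)[1]-.0117)*200)
f=least_squares(res,q[:3],loss='soft_l1'); print(f.x,f.cost); print(np.round(res(f.x,True),1).tolist())
E
python3 fit3.py
python3 - <<'E'
from h import *
print(ctrl.get_time_s())
E
```

```text
[ 0.73642819 -0.16126903 -0.08822778] 20.72230669405883
[[-0.3, 3.9], [-0.7, 1.1], [3.5, -2.6], [2.0, -2.3], [3.6, 3.3], [-0.7, -3.3], [6.0, 0.9], [5.7, -1.1], [-22.2, 0.1], [0.3, 5.8], [-1.5, -0.8], [-1.1, 0.2]]
10.6583
```

```bash
sed -i 's/(170+212\/2.8,353.5)/(170+236\/2.8,353.5)/; s/(170+212\/2.8,313.8)/(170+236\/2.8,313.8)/; s/(170+258\/2.8,353),0/(170+212\/2.8,353),1/' fit3.py
cat >> fit3.py <<'E'
json.dump(f.x.tolist(),open('q.json','w')); q=f.x
im=W['color'].copy()
P=[le,pu,(-.152,-.0075,.1475),(-.152,.0225,.1475),(-.152,.0225,.1345),(-.14,.0225,.1475),(-.14,.135,.165),(-.14,-.135,.165),(-.16,.043,.058),(-.16,-.023,.058),(-.151,-.064,.072),(-.151,-.08,.072)]
for r in proj([toW(p,q) for p in P],W): cv2.circle(im,(int(r[1]*4),int(r[0]*4)),6,(0,255,0),1,shift=2)
cv2.imwrite('pics/fit4.png',cv2.resize(im[170:310,180:460],None,fx=2.8,fy=2.8,interpolation=cv2.INTER_CUBIC))
E
python3 fit3.py
```

```text
[ 0.73948518 -0.16241768 -0.09443027] 9.730996613041697
[[-0.6, 2.7], [-1.0, -0.3], [3.2, -1.2], [1.8, -1.0], [3.2, 1.8], [-1.0, -2.0], [0.8, 0.7], [0.3, -1.0], [-2.5, -0.2], [0.0, 4.7], [-1.7, 0.3], [1.5, 0.6]]
```

View pics/fit4.png

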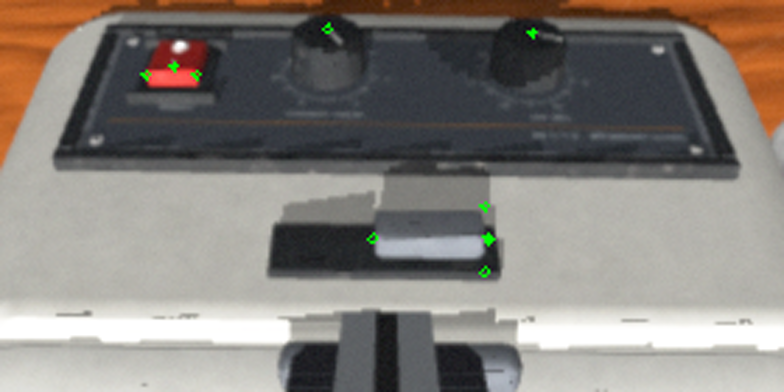

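Run:
```python
from h import *
o=ori(np.radians(55),1,q[2]+.25)
for pt in ((-.205,.05,.16),(-.205,.05,.132),(-.1555,.05,.132),(-.1555,.01,.132)): print(ctrl.ik(tcp(pt,o,q),o))
ctrl.move_to(tcp((-.205,.05,.16),o,q),o)
ctrl.servo_line(tcp((-.1555,.05,.132),o,q),max_speed=.08,f_stop=6); 
print(ctrl.get_ee_pos(),tcp((-.1555,.05,.132),o,q),ctrl.get_ft_force())
snap('wrist','w3'); print(ctrl.get_time_s())
```

```text
[ 0.10371996  0.13640589 -0.64670805 -0.1669108  -0.17989642 -1.36404515]
None
[ 0.07012311  0.26021608 -0.5297215  -0.27932799 -0.17849001 -1.22563405]
[-0.0464472   0.27154163 -0.44797288 -0.43790137 -0.27485031 -0.98118301]
[ 0.58289244 -0.0990246   0.14114091] [ 0.58315932 -0.09895593  0.14101067] [-0.13145074 -0.24405619  0.31976329]
12.1917
```

View pics/w3.png

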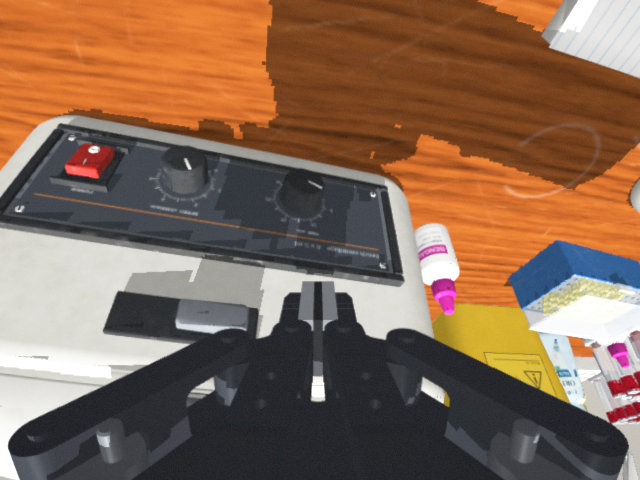

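The fingertip (around (320,290)) is left of the latch's left end (around (247,320)), in free air. Next I push right.

Run:
```python
from h import *
o=ori(np.radians(55),1,q[2]+.25)
s=ctrl.servo_line(tcp((-.1555,.005,.132),o,q),max_speed=.03,f_stop=9)
c,sn=np.cos(q[2]),np.sin(q[2]); d=ctrl.get_ee_pos()-tcp((-.1555,0,.132),o,q)
print(s,'y local',-sn*d[0]+c*d[1],ctrl.get_ft_force(),ctrl.get_time_s())
w=snap('wrist','w4')
```

```text
True y local 0.015106704961759622 [0.45895654 4.53811453 2.02344761] 13.3
```

View pics/w4.png

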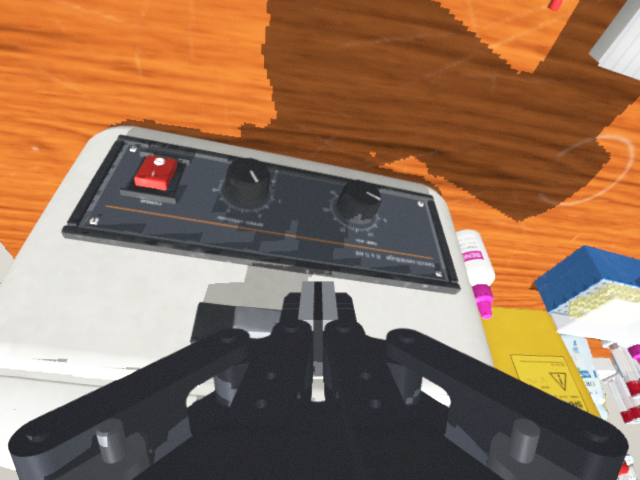

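Run:
```python
from h import *
o=ori(np.radians(55),1,q[2]+.25)
ctrl.servo_line(tcp((-.157,.03,.133),o,q),max_speed=.08)
o2=ori(np.radians(65),1,-.078)
ctrl.servo_line(tcp((-.20,.03,.17),o,q),max_speed=.15)
ctrl.move_to([.53001646,-.14818388,.24474998],o2)
w=snap('wrist','w5');
for n in ('side','scene'):snap(n,n+'5')
print(ctrl.get_ee_pos(),ctrl.get_time_s())
im=w['color']; cv2.imwrite('pics/z5.png',cv2.resize(im[170:310,180:460],None,fx=2.8,fy=2.8,interpolation=cv2.INTER_CUBIC))
```

```text
[ 0.52944163 -0.1480931   0.24293256] 14.9583
```

View pics/z5.png

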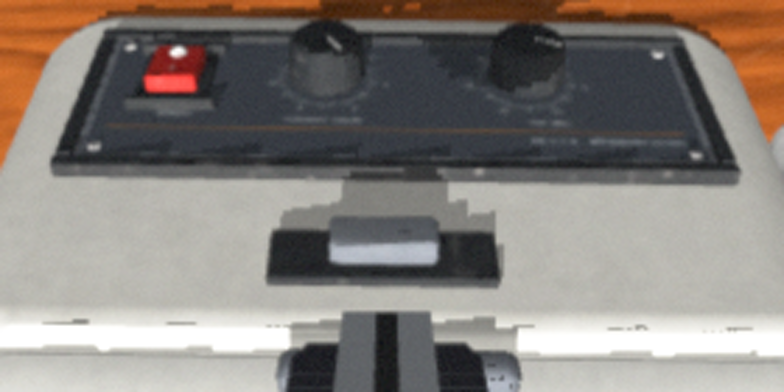

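The latch moved about 46 zoomed px (≈12.3 mm, with the 30 mm block spanning about 110 px), so it is fully across against its stop. The lid is still shut. Next is the rocker.

Run:
```python
from h import *
p=np.radians(50); o=ori(p,1,q[2]+.25); dx,dz=.011*np.sin(p),.011*np.cos(p)
E=lambda x,y,z: tcp((x-dx,y+0*.25*dx,z-dz),o,q)
for pt in ((-.20,-.072,.12),(-.18,-.072,.0695),(-.143,-.072,.0695)): print(ctrl.ik(E(*pt),o))
ctrl.move_to(E(-.20,-.072,.12),o)
ctrl.servo_line(E(-.175,-.072,.0695),max_speed=.1,f_stop=6)
print(ctrl.get_ee_pos()-E(-.175,-.072,.0695),ctrl.get_ft_force(),ctrl.get_time_s())
snap('wrist','w6'); snap('side','side6')
```

```text
[-0.39308341  0.27680569 -0.39868461 -0.92071985 -0.43469529 -0.25973026]
[-0.42985888  0.39266186 -0.36372532 -1.08073061 -0.41430817 -0.05775012]
[-0.38644075  0.43016514 -0.30211815 -1.02471434 -0.39848148 -0.1507483 ]
[5.29698717e-05 7.68948849e-05 3.19515340e-04] [-0.80533688  0.34445518  0.10276857] 17.0333
```

View pics/w6.png

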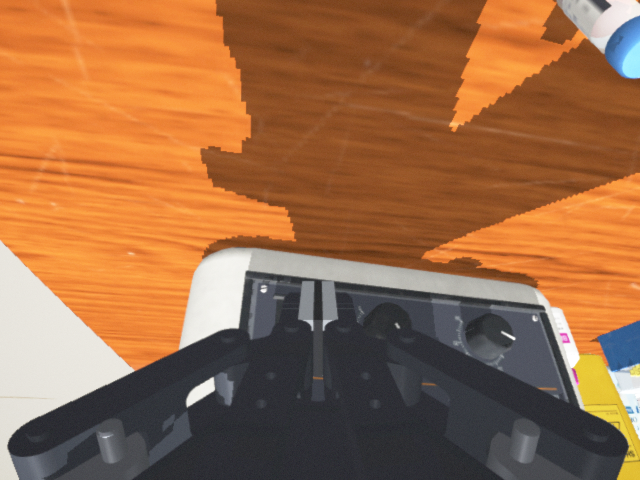

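View pics/side6.png

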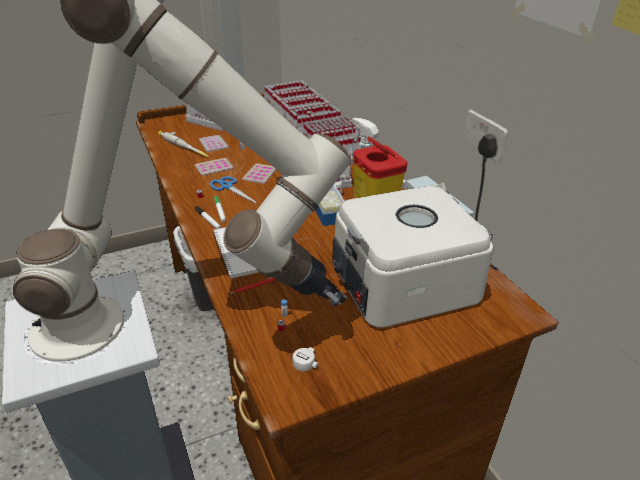

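The fingertip at (318,290) sits just in front of the rocker, right of the dials. The side view shows it clear of the bystanders, so I'll press in.

```bash
python3 - <<'E'
from h import *
p=np.radians(50); o=ori(p,1,q[2]+.25); dx,dz=.011*np.sin(p),.011*np.cos(p)
E=lambda x,y,z: tcp((x-dx,y,z-dz),o,q)
s=ctrl.servo_line(E(-.143,-.072,.0695),max_speed=.03,f_stop=11)
d=ctrl.get_ee_pos()-E(0,-.072,.0695); print(s,'edge x',np.cos(q[2])*d[0]+np.sin(q[2])*d[1],ctrl.get_ft_force(),ctrl.get_time_s())
ctrl.servo_line(E(-.18,-.072,.0695),max_speed=.1)
ctrl.servo_line(E(-.22,-.072,.14),max_speed=.15)
ctrl.move_to([.53001646,-.14818388,.24474998],ori(np.radians(65),1,-.078))
w=snap('wrist','w7')
for n in ('side','scene'):snap(n,n+'7')
print(ctrl.get_time_s(),ctrl.get_ft_force())
im=w['color']; cv2.imwrite('pics/z7.png',cv2.resize(im[170:310,180:460],None,fx=2.8,fy=2.8,interpolation=cv2.INTER_CUBIC))
E
python3 -c "
import cv2,numpy as np
L=[]
for k in '57': L.append(np.hstack([cv2.resize(cv2.imread(f'pics/side{k}.png')[200:330,300:430],(390,290)),cv2.resize(cv2.imread(f'pics/scene{k}.png')[180:310,270:400],(390,290))]))
cv2.imwrite('pics/c7.png',np.vstack(L))"
```

```text
True edge x -0.14779860521701438 [-2.0130416  -0.25480333  2.06100858] 18.0333
20.6583 [ 1.09777954 -0.28516838  0.60724977]
```

View pics/z7.png

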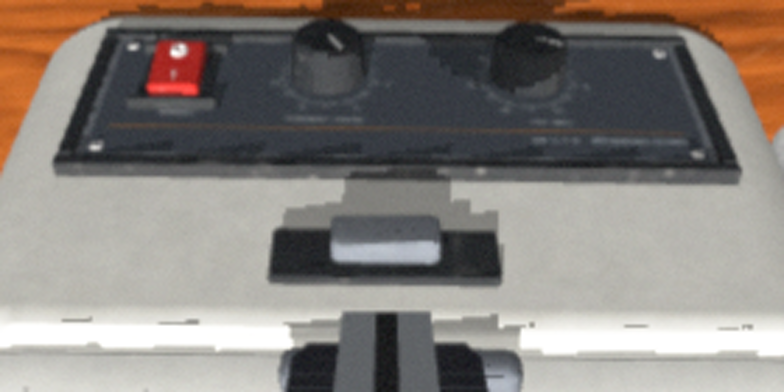

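View pics/c7.png

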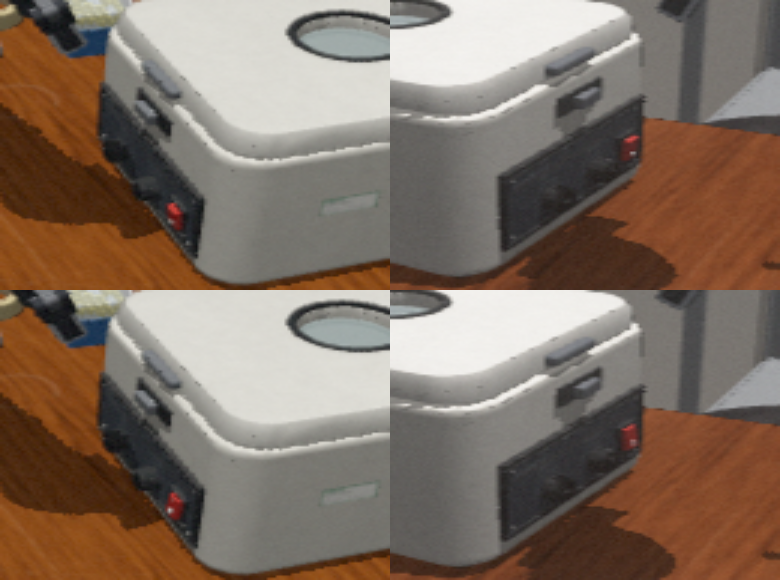

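The rocker has flipped: its face now looks upward in all views, where before the upper half stood proud. The latch and lid have not changed. I have time for a confirming press to see whether it goes any further in.

```bash
python3 - <<'E'
from h import *
p=np.radians(50); o=ori(p,1,q[2]+.25); dx,dz=.011*np.sin(p),.011*np.cos(p)
E=lambda x,y,z: tcp((x-dx,y,z-dz),o,q)
ctrl.move_to(E(-.20,-.072,.12),o)
ctrl.servo_line(E(-.165,-.072,.0705),max_speed=.1,f_stop=6)
for f in (3,9):
    s=ctrl.servo_line(E(-.143,-.072,.0705),max_speed=.025,f_stop=f)
    d=ctrl.get_ee_pos()-E(0,-.072,.0705); print(s,'edge x',np.cos(q[2])*d[0]+np.sin(q[2])*d[1],ctrl.get_ft_force(),ctrl.get_time_s())
ctrl.servo_line(E(-.18,-.072,.0705),max_speed=.1)
ctrl.servo_line(E(-.22,-.072,.14),max_speed=.15)
ctrl.move_to([.50,-.148,.27],ori(np.radians(75),1,-.078))
for n in ('side','scene','wrist'):snap(n,n+'8')
print(ctrl.get_time_s(),ctrl.get_ft_force())
E
python3 -c "
import cv2,numpy as np
a=cv2.imread('pics/side8.png')[180:390,230:480];b=cv2.imread('pics/scene8.png')[150:400,210:460]
cv2.imwrite('pics/c8.png',np.hstack([cv2.resize(a,(400,336)),cv2.resize(b,(400,336))]))"
```

```text
True edge x -0.1477444107790572 [-1.16237246  0.04117376  1.17991993] 23.475
True edge x -0.1477324150931663 [-1.48535627  0.01395007  1.38540803] 23.6833
26.2417 [-0.13433801  0.26396317  0.56401108]
```

View pics/c8.png

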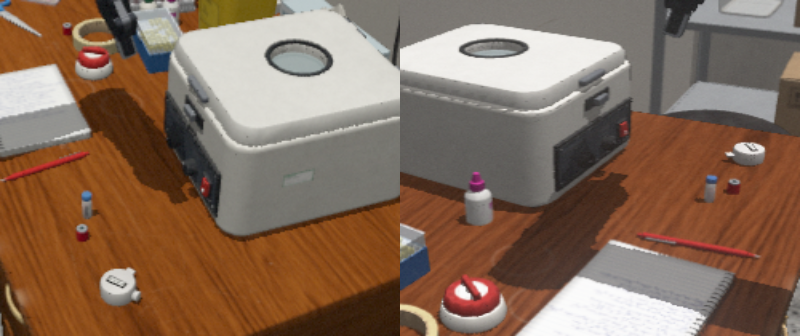

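View pics/wrist8.png

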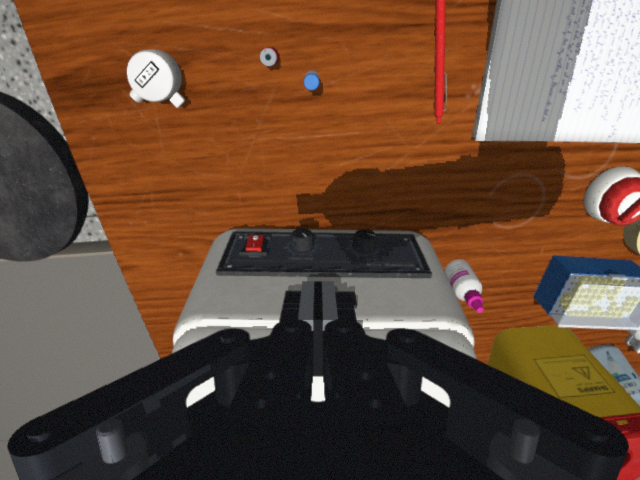

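The second press stopped at the same depth (0.1 mm difference) as soon as it touched, so the rocker was already at its end stop. The lid is shut, the latch is across, the bystanders are in place and the robot is clear. I'll hand it in.

Run:
```python
from h import *
ctrl.close_job(); print(ctrl.get_time_s())
```

```text
the job is handed in; nothing more can be done
the job is handed in; nothing more can be done
```

The centrifuge is ready: with closed fingers I shut the lid, pushed the latch fully right, then pressed the upper half of the power rocker in. I handed it in at about 26 s of the 51 s allowed; the hand-in gives no verdict.

- **Lid:** the fingertip stopped at z = 196.5 mm, the shut height, with about 14 N down. Both outside views show the lid flat.
- **Latch:** it moved about 12 mm in the wrist picture, against an expected 12 mm. It stopped firmly at the 9 N limit, though only about 1 N moves it.
- **Rocker:** it visibly flipped. A second press stopped within 0.1 mm of the first, so it was already at its end stop.
- **Everything else:** the dial pointers looked unchanged and the bystanders were in place in the last pictures. The robot ended clear of everything.

**Checks that disagreed:**
- The first pose fits differed in yaw (-0.078 against -0.133 rad). I settled on -0.094 from the panel edge seen by the wrist camera, with errors of up to about 5 pixels left in the outside views.
- The rocker press also stopped about 3.5 mm deeper than that fit predicted. I put this down to pose error and how the fingertip edge met the rocker.

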